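# Snap the retaining clip onto a microscope column with the clip fork

### The job

Fit the orange split clip on the microscope stand's column: take the blue-handled clip fork, which stands on edge in the rack, lay it flat on the blue mat and let go of it, then take it again by its handle, flat, and use it to push the clip along its track until the clip snaps fully home round the column's groove. Never touch the clip with the gripper, and leave everything else on the bench where it is. Finally lay the fork flat on the blue mat again and let go.

Things in the scene. Friction and masses are not known exactly. Their poses are not given: they have to be found in the camera images.
- fork_center (a point): Clip fork, 160 x 48 x 12 mm, 140 g, blue handle, steel two-pronged head. Point near its centre of mass, mid-width, mid-thickness, 85 mm from the handle's end, 75 mm from the prongs' ends. x runs to the prongs, y across the 12 mm thickness, z across the width. It starts on edge (z up) in one of the rack's three places; flat, its y is vertical, either way up (both faces alike)
- fork: The fork, same point and axes as point fork_center. Handle x -85 to +25 mm, 24 mm wide; head x +25 to +45 mm, 48 mm wide; then two prongs to x +75 mm, each 12 mm wide, 24 mm apart inside. All 12 mm thick. Set on edge on a surface and leant more than about 15 degrees, it falls flat by itself when released
- rack: Rack with three tools on edge, 58 mm apart, pointing along its +x; origin on the table under the middle tool's centre. Two white combs at x -74 and +16 mm (8 mm thick, 60 mm high) hold the handles in 15 mm slots with floors 45 mm above the table; the handle is free for fingers over the 82 mm between them, above a 12 mm high base. Tools lift straight out
- mat: Blue silicone mat, 280 mm along its x by 220 mm along its y, top 4 mm above the table, fixed; origin under its centre
- stand: White fixed stand foot with a column; origin on the table under the column axis, x is the way the clip is pushed. Foot 40 mm high, x -110 to +40 mm, 96 mm wide, on an 8 mm base plate 200 x 140 mm; its flat top is the clip's track between grey rails 8 mm high, 67 mm apart, x -85 to +35 mm. Column 36 mm thick, top 160 mm above the table, with a 26 mm thick groove from 40 to 54 mm above the table
- groove (a point): Point on the column's axis in the groove, 45 mm above the table, axes as the stand: where clip_center is when the clip is home
- clip_center (a point): Centre of the bore of the orange split clip, mid-thickness. Clip 72 x 60 x 10 mm, flat on the track; x points out of its open mouth to the column. It starts 42 to 56 mm short of home. The noses of its sprung jaws meet the column about 21 mm short of home and are spread widest about 11 mm short; pushing that far takes 8 to 15 N, after which it goes easily and snaps home at the last few mm
- clip: The same clip; origin under the bore's centre. Bridge x -30 to -14 mm, 60 mm wide: the prongs bear on its rear face at x -30 mm, either side of a 16 mm wide tab that reaches back to x -56 mm and goes between the prongs. Two jaws run from the bridge to x +16 mm and end in rounded noses 18 mm apart
- jaw_left (a joint): Left jaw (the +y side of the clip) of the split clip, rad: 0 closed, about 0.12 when spread widest by the column; sprung shut
- jaw_right (a joint): Right jaw, likewise
- paddle: Black-handled paddle tool of the fork's size in another place of the rack; leave alone. Origin at its centre
- scraper: Yellow-handled scraper of the fork's size in another place of the rack; leave alone. Origin at its centre
- eyepiece: Black eyepiece, 44 mm wide, 62 mm tall, stands beyond the mat; leave alone. Origin under its centre
- jar: Amber jar, 52 mm wide, 65 mm tall, stands on the far side; leave alone. Origin under its centre
- beaker: White beaker, 68 mm wide, 85 mm tall, on the left; leave alone. Origin under its centre
- lens_cap: Black lens cap, 64 mm wide, 12 mm thick, on the left; leave alone. Origin under its centre
- petri: Glass dish, 90 mm wide, 16 mm tall, on the far side; leave alone. Origin under its centre

How it is judged:
On the way, in this order (a step that is already met when the one before it is completed fails the run):
1. the fork lies flat on the mat, let go ((angle between fork_center's own y axis and vertical below 0.15 rad or angle between fork_center's own y axis and vertical above 2.99 rad) and height (world z) of fork_center below 0.016 m and x of fork_center in the frame of mat between -0.13 and 0.13 m and y of fork_center in the frame of mat between -0.11 and 0.11 m and contact force between the fingers and fork below 0.1 N), for 0.15 s.
2. the fork, held in the fingers, presses on the clip while the column spreads the clip's jaws (contact force between fork and clip above 0.5 N and contact force between the fingers and fork above 0.5 N and value of joint each of jaw_left, jaw_right above 0.03 rad).
3. the clip has snapped home (distance between clip_center and groove below 0.004 m and value of joint each of jaw_left, jaw_right below 0.04 rad), for 0.2 s.
At the end, for the whole second after the job is handed in: The clip is home: its bore centre within 4 mm of the column's axis point in the groove, both jaws closed to under 0.04 rad. The fork lies flat (within 0.15 rad, centre less than 16 mm above the table) with its centre over the blue mat, released; fork and clip at rest (all of step 3 and (angle between fork_center's own y axis and vertical below 0.15 rad or angle between fork_center's own y axis and vertical above 2.99 rad) and height (world z) of fork_center below 0.016 m and x of fork_center in the frame of mat between -0.13 and 0.13 m and y of fork_center in the frame of mat between -0.11 and 0.11 m and linear speed of each of fork, clip below 0.02 m/s); the robot touches nothing.
It fails at once if the gripper touches the clip (contact force between the fingers and clip above 0.5 N).
It fails at once if another tool in the rack is taken or shoved by more than 30 mm (distance of any of paddle, scraper from where it was at the start of the episode above 0.03 m).
It fails at once if something else on the bench is shoved by more than 30 mm or knocked over (distance of any of eyepiece, jar, beaker, lens_cap, petri from where it was at the start of the episode above 0.03 m or angle between any of eyepiece, jar, beaker's own z axis and vertical above 0.5 rad).
It also fails if it takes over 58 s, if anything falls off the work surface, if the arm or the gripper's body presses on something with over 40 N, if the wrist force passes 120 N, or if a joint passes its speed limit or range.

### The arm

A 7-joint arm with a two-finger parallel gripper is mounted at the origin on the work surface. World frame = base frame: x ahead of the robot, y to its left, z up, the work surface at z = 0. Lengths are in m, angles in rad, forces in N, time in s.
With the tool pointing down it reaches from about 0.35 to 0.9 m from the base axis. Payload 8.1 kg.
Tool frame: the origin (TCP) lies midway between the tips of the shut fingers; the grasp point (between the pads) lies 19 mm behind it (tcp_to_grasp is the distance from the TCP to the grasp point, in m); z points along the fingers, x is the direction in which the jaws open and shut, and the axes are right-handed (so a half turn about z gives the same grasp; the last joint's range is limited). The gripper opens to 85 mm and grips with 20 to 120 N. Pads are 22 mm wide; open, the fingers measure 114 mm over their backs; the gripper's body (76 mm by 85 mm) begins 54 mm behind the grasp point. The pads swing forward as they close: fully open they stand 13 mm farther back than shut.
Start: joints at [-1.378, 0.434, 0.025, 1.573, -0.012, 1.134, -0.075], TCP at [0.182, 0.598, 0.231] pointing down, gripper open.
Joint ranges: [-2.62, 2.62], [-0.44, 2.09], [-1.27, 1.32], [0.08, 2.57], [-1.32, 4.46], [0.12, 2], [-2.74, 2.74]. Speed limits (rad/s): [2.22, 2.22, 3.01, 3.01, 3.14, 3.14, 3.14].

### API

Orientations are given as a unit quaternion [x, y, z, w].
In Python, from cell import read_state, capture, camera_info, hand_in, tcp_to_grasp gives the robot as it stands.
- The arm moves only by the shell command python3 -m pendant 'ROWS'. ROWS is JSON, a list of rows, each an object with "delta_pos": the shift along the tool's x, y, z in m, a list of three; "twist": the turn, a rotation vector about the tool's x, y, z in degrees, a list of three; "jaw": the closure in counts, from 0 (fully open) to 255 (shut). In form: [{"delta_pos": [tx, ty, tz], "twist": [wx, wy, wz], "jaw": jaw}, ...]. A call has exactly 5 rows; each row shifts and turns the pose as measured when the row begins, along the tool's axes as they then stand; what a row does not reach is not made up. A row lasts 1/8 s, in which the tool goes at most 62.5 mm and 10.7 degrees, less where a joint would pass 70% of its speed; a pose out of reach is approached as far as the arm can. A call with a gripper value outside its range is refused whole. The fingers move at their own pace and stop on an object; the grip force is fixed at half the most. Time passes only in rows, so rows that do not move let the fingers close, or fill a call up. It gives the time, the measured TCP pose, the force and the opening at its end, in the units of the state.
- read_state(): the state, without advancing time (a new reading comes with each control period).
- capture(name): name is "scene" or "top" or "wrist"; returns the picture (420x560x3 uint8, blue, green, red); there is no depth.
- camera_info(name): a dict with "camera_matrix" (3x3 intrinsics, pixels), "dist_coeffs" ([k1, k2, p1, p2, k3] as OpenCV has them; the pictures are not rectified), "origin" and "attitude" of the camera in the world. Camera axes: x right, y up, looking along -z (the intrinsics and any distortion apply to the point x, -y, -z); pixel columns grow to the right and rows downward; lengths in m; the calibration is good to about 2 mm. A picture is of the moment at which its call begins: read the wrist's pose just before it. camera_info takes no time and is no camera call; for the wrist camera it gives the pose at the moment of the call.
- hand_in(): hands the job in, once; it reports no verdict.
The state is a dict: "time_s": time; "q": joint angles; "joint_vel": joint speeds; "joint_efforts": joint torques, N m; "ee_pos": TCP position; "tool_rot": TCP orientation; "ft_force": force on the tool from outside, world axes, zero at the start; "ft_torque": the same for the moment, N m; "opening": opening from 0.0 (shut) to 1.0 (fully open).
Only numpy, scipy, OpenCV 4.12 (cv2) and the standard library are available. Lean on these libraries where they do the work, as an engineer would, in place of code of your own. Each camera call takes 0.05 s, during which the arm holds its last target. There are 200 camera calls.

## Working session

There is one attempt and no reset: what is moved stays moved. The work goes in short steps, Python scripts to look and compute and a shell command to move; the robot and the scene stay as the last step left them, time stands still between calls to the robot, and variables do not carry over. Pictures are saved under pics/ and viewed, about 8 in all and at most 12, crops included, and the job is handed in when it is done.

```bash
ls; mkdir -p pics
python3 - <<'E'
from cell import *
import cv2
s=read_state(); print(s['time_s'],s['ee_pos'],s['tool_rot'],s['opening'],tcp_to_grasp)
for n in('scene','top'):
    im=capture(n); cv2.imwrite(f'pics/{n}0.png',im); i=camera_info(n); print(n,i)
E
```

```text
pics
0.0 [0.18206046 0.5973818  0.23051944] [ 8.03596136e-01  5.95174458e-01 -5.96100312e-04  5.09077028e-04] 0.9994818965384464 0.0187
scene {'camera_matrix': array([[385.94324242,   0.        , 278.62721818],
       [  0.        , 385.94324242, 209.39209141],
       [  0.        ,   0.        ,   1.        ]]), 'dist_coeffs': array([0.03186956, 0.        , 0.        , 0.        , 0.        ]), 'origin': array([ 0.94335518, -0.43566151,  0.8311678 ]), 'attitude': array([0.29680894, 0.10348456, 0.30665852, 0.89841858])}
top {'camera_matrix': array([[430.04148483,   0.        , 276.08609603],
       [  0.        , 430.04148483, 201.0903529 ],
       [  0.        ,   0.        ,   1.        ]]), 'dist_coeffs': array([0.01211514, 0.        , 0.        , 0.        , 0.        ]), 'origin': array([ 0.39737751, -0.00486151,  1.36347901]), 'attitude': array([ 0.05894625, -0.05319511, -0.69668634,  0.71296828])}
```

View pics/top0.png

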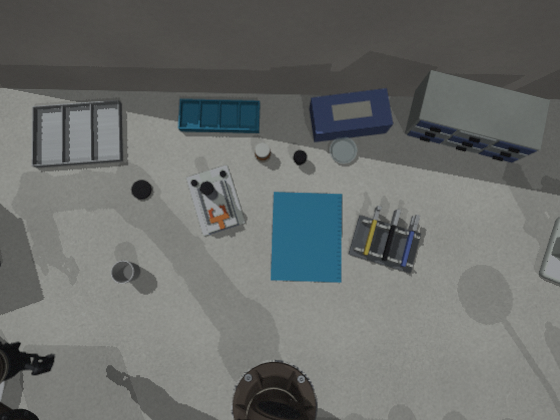

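View pics/scene0.png

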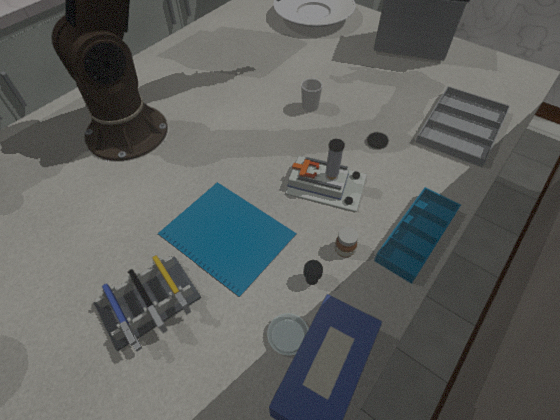

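The top view shows the rack at about (388,242), with the fork rightmost at (411,242). The mat is at (307,237) and the stand at (215,202), with its column at about (208,188). I'll zoom in to get accurate points.

```bash
cat > h.py <<'E'
import numpy as np, cv2
from cell import *
from scipy.spatial.transform import Rotation as R
def ray(n,uv,ci=None):
    i=ci or camera_info(n)
    p=cv2.undistortPoints(np.float64(uv).reshape(-1,1,2),i['camera_matrix'],i['dist_coeffs'])[:,0]
    d=np.c_[p[:,0],-p[:,1],-np.ones(len(p))]
    return i['origin'],R.from_quat(i['attitude']).apply(d)
def at_z(n,uv,z,ci=None):
    o,d=ray(n,uv,ci); t=(np.asarray(z)-o[2])/d[:,2]; return o+d*t[:,None]
def proj(n,P,ci=None):
    i=ci or camera_info(n)
    c=R.from_quat(i['attitude']).inv().apply(np.atleast_2d(P)-i['origin'])
    c=c*[1,-1,-1]
    return cv2.projectPoints(c,np.zeros(3),np.zeros(3),i['camera_matrix'],i['dist_coeffs'])[0][:,0]
def frame(x,y,yaw,pts):
    c,s=np.cos(yaw),np.sin(yaw); p=np.atleast_2d(pts)
    return np.c_[x+c*p[:,0]-s*p[:,1],y+s*p[:,0]+c*p[:,1],p[:,2]]
E
python3 - <<'E'
import cv2,numpy as np
t=cv2.imread('pics/top0.png')
a=cv2.resize(t[160:245,180:250],None,fx=5.6,fy=5.6,interpolation=3) 
b=cv2.resize(t[198:283,345:430][:, :],None,fx=5.6,fy=5.6,interpolation=3)
cv2.imwrite('pics/z1.png',np.hstack([a,b[:, :400]])[:600]); print(a.shape,b.shape)
E
```

```text
(476, 392, 3) (476, 476, 3)
```

View pics/z1.png

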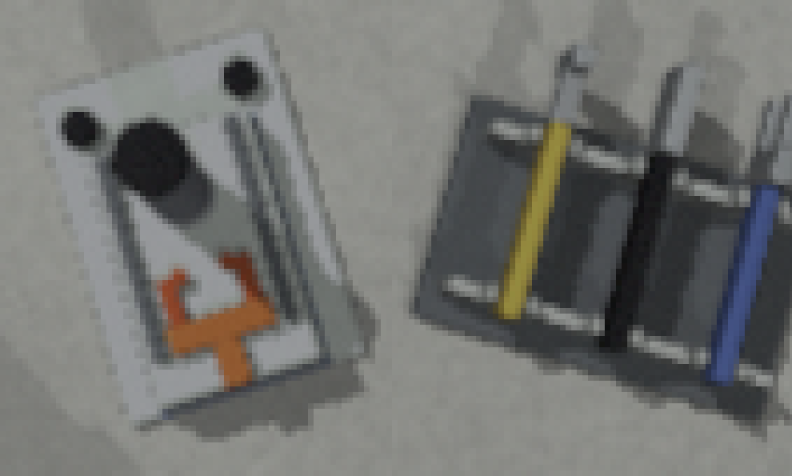

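The zoom shows the base plate corners, the column cap at (150,157), the clip pointing at the column, and the blue fork with its prongs up (+x) on the right. Next I'll fit the poses and draw an overlay to check them.

```bash
cat > fit.py <<'E'
from h import *
from scipy.optimize import least_squares
A=lambda p:[(np.array(q)+.5)/5.6-.5+[180,160] for q in p]
B=lambda p:[(np.array(q)-[392,0]+.5)/5.6-.5+[345,198] for q in p]
c=at_z('top',A([(42,100),(265,32),(362,350),(138,425)]),.008)
print('plate',c[:,:2].round(4), 'centre',c.mean(0).round(4))
f=(c[0]+c[1]-c[2]-c[3])[:2]; yaw=np.arctan2(f[1],f[0]); l=(c[0]+c[3]-c[1]-c[2])[:2]
print('yaw',yaw,np.arctan2(-l[0],l[1]),np.linalg.norm(f)/2,np.linalg.norm(l)/2)
col=at_z('top',A([(150,158)]),.16)[0]; print('column',col)
r=at_z('top',A([(172,357),(277,320),(238,387)]),.05); print('clip',r.round(4))
k=at_z('top',B([(721,381),(769,187)]),.069); print('fork ends',k.round(4),'yaw',np.arctan2(*(k[1]-k[0])[[1,0]]), np.linalg.norm(k[1]-k[0]))
m=at_z('top',[(273,192),(342,193),(342,282),(271,281)],.004); print('mat',m.round(3),m.mean(0))
# scene: column top, blue handle mask
s=cv2.imread('pics/scene0.png'); print('scene col',at_z('scene',[(336.5,145)],.16))
for n in('top','scene'):
    im=cv2.imread(f'pics/{n}0.png'); h=cv2.cvtColor(im,cv2.COLOR_BGR2HSV)
    mk=cv2.inRange(h,(110,110,50),(125,255,255)); N,L,S,C=cv2.connectedComponentsWithStats(mk)
    print(n,[(S[i].tolist(),C[i].round(1).tolist()) for i in range(1,N) if S[i,4]>60])
E
python3 fit.py
```

```text
plate [[0.6849 0.2974]
 [0.7279 0.1707]
 [0.5446 0.1081]
 [0.4993 0.2327]] centre [0.6142 0.2022 0.008 ]
yaw 0.3320342768243165 0.3378604104836602 0.19513307479260422 0.13320020914528133
column [0.62379472 0.20680554 0.16      ]
clip [[0.5338 0.2086 0.05  ]
 [0.5555 0.1519 0.05  ]
 [0.5182 0.1717 0.05  ]]
fork ends [[ 0.4191 -0.374   0.069 ]
 [ 0.5228 -0.4021  0.069 ]] yaw -0.2647906043334216 0.10738647041281903
mat [[ 0.644  0.019  0.004]
 [ 0.646 -0.202  0.004]
 [ 0.365 -0.202  0.004]
 [ 0.363  0.019  0.004]] [ 0.50465295 -0.09136766  0.004     ]
scene col [[0.62741676 0.20104224 0.16      ]]
top [([401, 231, 13, 35, 168], [407.0, 248.5])]
scene [([103, 284, 24, 38, 247], [114.0, 303.5]), ([351, 343, 20, 10, 70], [362.1, 347.0]), ([286, 353, 80, 67, 1021], [330.7, 397.8])]
```

```bash
python3 -m pendant '[{"delta_pos":[-0.040,0.037,0],"twist":[0,0,0],"jaw":0},{"delta_pos":[-0.040,0.037,0],"twist":[0,0,0],"jaw":0},{"delta_pos":[-0.040,0.037,0],"twist":[0,0,0],"jaw":0},{"delta_pos":[-0.040,0.037,0],"twist":[0,0,0],"jaw":0},{"delta_pos":[-0.040,0.037,0],"twist":[0,0,0],"jaw":0}]'
python3 -m pendant '[{"delta_pos":[-0.040,0.037,0],"twist":[0,0,0],"jaw":130},{"delta_pos":[-0.040,0.037,0],"twist":[0,0,0],"jaw":130},{"delta_pos":[-0.040,0.037,0],"twist":[0,0,0],"jaw":130},{"delta_pos":[-0.040,0.037,0],"twist":[0,0,0],"jaw":130},{"delta_pos":[-0.040,0.037,0],"twist":[0,0,0],"jaw":130}]'; python3 -c "
from h import *
s=read_state();print(s['q'].round(2) if hasattr(s['q'],'round') else s['q'])"
```

```text
time_s: 0.72
ee_pos: [0.3012, 0.3479, 0.2283]
tool_rot: [0.802, 0.598, -0.002, 0.001]
ft_force: [1.2, 0.7, 0.2]
opening: 1.002
time_s: 1.35
ee_pos: [0.4236, 0.0944, 0.2286]
tool_rot: [0.801, 0.598, -0.002, 0.0]
ft_force: [1.0, 0.5, -0.2]
opening: 0.49
[-0.65  0.12  0.34  2.03 -0.04  1.    1.  ]
```

```bash
cat >> h.py <<'E'
def togo(target,yaw=None):
    "tool-axes shift to reach a world TCP target, and rotvec (deg, tool axes) to point down with tool x at yaw"
    s=read_state(); T=R.from_quat(s['tool_rot']); d=T.inv().apply(np.array(target)-s['ee_pos'])
    print('shift',d.round(4), 'f',np.round(s['ft_force'],1),'t',s['time_s'])
    if yaw is not None:
        G=R.from_matrix(np.array([[np.cos(yaw),np.sin(yaw),0],[np.sin(yaw),-np.cos(yaw),0],[0,0,-1]]).T)
        print('twist',np.degrees((T.inv()*G).as_rotvec()).round(2))
E
python3 -m pendant '[{"delta_pos":[-0.050,0.0205,0],"twist":[0,0,0],"jaw":130},{"delta_pos":[-0.050,0.0205,0],"twist":[0,0,0],"jaw":130},{"delta_pos":[-0.050,0.0205,0],"twist":[0,0,0],"jaw":130},{"delta_pos":[-0.050,0.0205,0],"twist":[0,0,0],"jaw":130},{"delta_pos":[-0.050,0.0205,0],"twist":[0,0,0],"jaw":130}]'
python3 -m pendant '[{"delta_pos":[-0.050,0.0205,0],"twist":[0,0,0],"jaw":130},{"delta_pos":[-0.050,0.0205,0],"twist":[0,0,0],"jaw":130},{"delta_pos":[-0.050,0.0205,0],"twist":[0,0,-1.5],"jaw":130},{"delta_pos":[-0.050,0.0205,0],"twist":[0,0,0],"jaw":130},{"delta_pos":[0,0,0],"twist":[0,0,0],"jaw":130}]'; python3 -c "
from h import *
togo([.473,-.3886,.16],1.306)
i=camera_info('wrist');im=capture('wrist');cv2.imwrite('pics/w1.png',im);print(i)
y=-.265;k=frame(.5011,-.3962,y,[[-.085,0,.069],[.025,0,.069],[-.074,0,.06],[.016,0,.06],[-.029,.006,.069],[-.029,-.006,.069]])
print(proj('wrist',k,i).round(0))"
```

```text
time_s: 1.98
ee_pos: [0.4512, -0.1829, 0.2293]
tool_rot: [0.801, 0.599, -0.001, 0.001]
ft_force: [0.0, 0.8, -0.5]
opening: 0.492
time_s: 2.6
ee_pos: [0.473, -0.4083, 0.2279]
tool_rot: [0.794, 0.608, -0.002, 0.0]
ft_force: [-1.4, 0.3, -0.1]
opening: 0.491
shift [ 0.0193 -0.0049  0.0679] f [-1.4  0.3 -0.1] t 2.6
twist [-0.15  0.23  0.08]
{'camera_matrix': array([[364.19861019,   0.        , 279.99638336],
       [  0.        , 364.19861019, 213.22753371],
       [  0.        ,   0.        ,   1.        ]]), 'dist_coeffs': array([-0.01723509,  0.        ,  0.        ,  0.        ,  0.        ]), 'origin': array([ 0.39333688, -0.38747821,  0.37032988]), 'attitude': array([-0.12850626, -0.09604427,  0.60039681,  0.78344452])}
[[306. 120.]
 [303. 246.]
 [305. 132.]
 [303. 233.]
 [312. 187.]
 [297. 187.]]
```

View pics/w1.png

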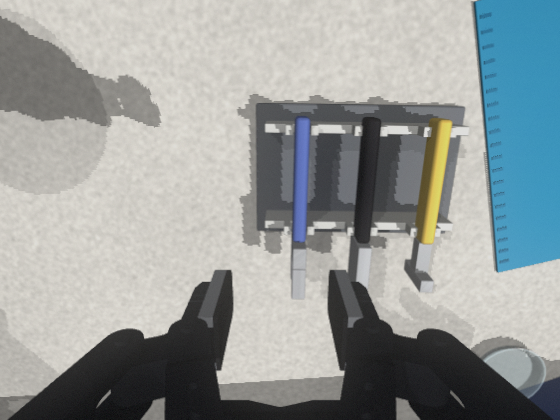

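The wrist view shows the blue handle's top edge running from (302,118) to (299.5,241), a few px left of my prediction. I'll refine from it.

```bash
python3 -c "
from h import *
k=at_z('wrist',[(302.5,118),(300,241)],.069);print(k.round(4));d=k[1]-k[0];y=np.arctan2(d[1],d[0]);print(y,np.linalg.norm(d))
u=d/np.linalg.norm(d); c=(k[0]+.085*u+k[1]-.025*u)/2; g=c-.029*u; print(c,g)
togo([g[0],g[1],.13],y+np.pi/2)"
```

```text
[[ 0.4175 -0.3736  0.069 ]
 [ 0.5206 -0.4014  0.069 ]]
-0.26307893249402525 0.10675242963359077
[ 0.49804743 -0.3952951   0.069     ] [ 0.47004521 -0.38775352  0.069     ]
shift [ 0.0167 -0.0078  0.0977] f [ 0.   0.7 -0.7] t 2.65
twist [-0.18  0.12  0.11]
```

```bash
python3 -m pendant '[{"delta_pos":[0.017,-0.008,0.03],"twist":[0,0,0],"jaw":130},{"delta_pos":[0,0,0.03],"twist":[0,0,0],"jaw":130},{"delta_pos":[0,0,0.03],"twist":[0,0,0],"jaw":130},{"delta_pos":[0,0,0.008],"twist":[0,0,0],"jaw":130},{"delta_pos":[0,0,0],"twist":[0,0,0],"jaw":130}]'; python3 -c "
from h import *
togo([.4700,-.3878,.040],1.308)
i=camera_info('wrist');im=capture('wrist');cv2.imwrite('pics/w2.png',im)"
```

```text
time_s: 3.28
ee_pos: [0.4718, -0.3797, 0.1276]
tool_rot: [0.791, 0.612, 0.0, -0.002]
ft_force: [-0.3, 0.4, 0.4]
opening: 0.49
shift [-0.0085  0.0005  0.0876] f [-0.3  0.4  0.4] t 3.275
twist [-0.18 -0.14  0.48]
```

View pics/w2.png

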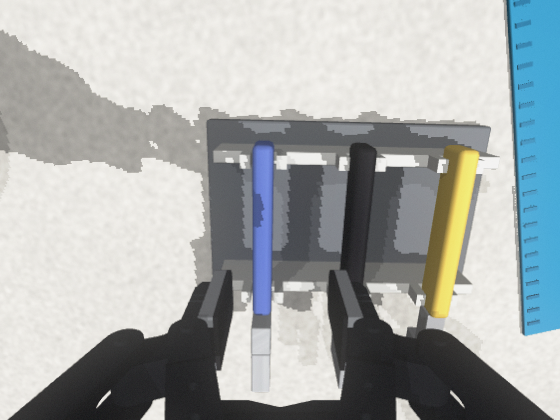

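Blue handle centreline runs from (263,145) to (262,312). It is left of the finger centre (about 280), so I'll correct laterally before descending.

```bash
python3 -c "
from h import *
k=at_z('wrist',[(263,144),(262,312)],.069);d=k[1]-k[0];y=np.arctan2(d[1],d[0]);print(k.round(4),y,np.linalg.norm(d))
u=d/np.linalg.norm(d); c=(k[0]+.085*u+k[1]-.025*u)/2; g=c-.029*u; print(c,g)
togo([g[0],g[1],.040],y+np.pi/2)"
python3 -m pendant '[{"delta_pos":[-0.0085,0,0],"twist":[0,0,0.4],"jaw":130},{"delta_pos":[0,0,0],"twist":[0,0,0],"jaw":130},{"delta_pos":[0,0,0],"twist":[0,0,0],"jaw":130},{"delta_pos":[0,0,0],"twist":[0,0,0],"jaw":130},{"delta_pos":[0,0,0],"twist":[0,0,0],"jaw":130}]'; python3 -c "
from h import *
togo([.4700,-.3878,.040],1.308)"
```

```text
[[ 0.4161 -0.376   0.069 ]
 [ 0.5189 -0.405   0.069 ]] -0.27550798917376956 0.1068512001332566
[ 0.49633828 -0.3986665   0.069     ] [ 0.46843196 -0.39077746  0.069     ]
shift [-0.0116 -0.0005  0.0879] f [0.5 0.3 0.8] t 3.325
twist [-0.15 -0.14  1.21]
time_s: 3.95
ee_pos: [0.4709, -0.3901, 0.1309]
tool_rot: [0.793, 0.609, 0.001, 0.0]
ft_force: [0.1, 0.2, 0.4]
opening: 0.49
shift [ 0.0019 -0.0016  0.0909] f [0.1 0.2 0.4] t 3.95
twist [ 0.11 -0.06  0.03]
```

```bash
python3 -m pendant '[{"delta_pos":[0,-0.001,0.03],"twist":[0,0,0],"jaw":130},{"delta_pos":[0,0,0.03],"twist":[0,0,0],"jaw":130},{"delta_pos":[0,0,0.025],"twist":[0,0,0],"jaw":130},{"delta_pos":[0,0,0.005],"twist":[0,0,0],"jaw":130},{"delta_pos":[0,0,0],"twist":[0,0,0],"jaw":130}]'; python3 -c "
from h import *
togo([.4705,-.3895,.040],1.306)"
python3 -m pendant '[{"delta_pos":[0,0,0],"twist":[0,0,0],"jaw":170},{"delta_pos":[0,0,0],"twist":[0,0,0],"jaw":200},{"delta_pos":[0,0,0],"twist":[0,0,0],"jaw":255},{"delta_pos":[0,0,0],"twist":[0,0,0],"jaw":255},{"delta_pos":[0,0,0],"twist":[0,0,0],"jaw":255}]'; python3 -c "
from h import *
togo([.4705,-.3895,.040],1.306)"
```

```text
time_s: 4.58
ee_pos: [0.4714, -0.3902, 0.0398]
tool_rot: [0.793, 0.609, 0.001, 0.002]
ft_force: [0.4, -0.1, 0.6]
opening: 0.494
shift [ 0.0004 -0.001  -0.0002] f [ 0.4 -0.1  0.6] t 4.575
twist [ 0.24 -0.03  0.19]
time_s: 5.2
ee_pos: [0.4725, -0.3909, 0.0424]
tool_rot: [0.793, 0.609, 0.002, 0.003]
ft_force: [0.7, 0.1, -1.9]
opening: 0.13
shift [ 0.0009 -0.0023  0.0024] f [ 0.7  0.1 -1.9] t 5.2
twist [0.43 0.03 0.2 ]
```

```bash
python3 -m pendant '[{"delta_pos":[0,0,-0.02],"twist":[0,0,0],"jaw":255},{"delta_pos":[0,0,-0.03],"twist":[0,0,0],"jaw":255},{"delta_pos":[0,0,-0.035],"twist":[0,0,0],"jaw":255},{"delta_pos":[0,0,-0.035],"twist":[0,0,0],"jaw":255},{"delta_pos":[0,0,-0.005],"twist":[0,0,0],"jaw":255}]'
python3 -m pendant '[{"delta_pos":[0.03,-0.008,0],"twist":[0,0,0],"jaw":255},{"delta_pos":[0.045,-0.012,0],"twist":[0,0,0],"jaw":255},{"delta_pos":[0.045,-0.012,0],"twist":[0,0,0],"jaw":255},{"delta_pos":[0.045,-0.012,0],"twist":[0,0,0],"jaw":255},{"delta_pos":[0.045,-0.012,0],"twist":[0,0,0],"jaw":255}]'
python3 -m pendant '[{"delta_pos":[0.045,-0.012,0],"twist":[0,0,0],"jaw":255},{"delta_pos":[0.045,-0.012,0],"twist":[0,0,0],"jaw":255},{"delta_pos":[0.02,-0.006,0],"twist":[0,0,0],"jaw":255},{"delta_pos":[0,0,0],"twist":[0,0,0],"jaw":255},{"delta_pos":[0,0,0],"twist":[0,0,0],"jaw":255}]'
python3 -c "
from h import *
togo([.472,-.057,.150],1.306); print(np.round(read_state()['q'],2))
cv2.imwrite('pics/s1.png',capture('scene')[120:420,20:420])"
```

```text
time_s: 5.82
ee_pos: [0.4709, -0.3911, 0.1756]
tool_rot: [0.794, 0.608, 0.002, 0.004]
ft_force: [-0.1, 0.1, -1.2]
opening: 0.132
time_s: 6.45
ee_pos: [0.4695, -0.1718, 0.1755]
tool_rot: [0.796, 0.605, 0.001, 0.005]
ft_force: [0.4, 0.0, -1.1]
opening: 0.128
time_s: 7.08
ee_pos: [0.4674, -0.0506, 0.1745]
tool_rot: [0.794, 0.608, 0.001, 0.003]
ft_force: [0.3, -0.0, -1.0]
opening: 0.129
shift [-0.0049  0.0059  0.0245] f [ 0.3 -0.  -1. ] t 7.075
twist [0.33 0.15 0.03]
[-0.47  0.26  0.56  2.05 -0.18  0.87  1.5 ]
```

View pics/s1.png

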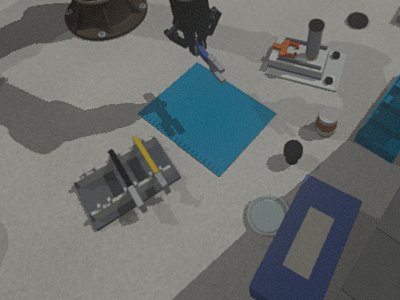

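```bash
python3 -m pendant '[{"delta_pos":[0,0,0],"twist":[0,8.4,0],"jaw":255},{"delta_pos":[0,0,0],"twist":[0,8.4,0],"jaw":255},{"delta_pos":[0,0,0],"twist":[0,8.4,0],"jaw":255},{"delta_pos":[0,0,0],"twist":[0,0,0],"jaw":255},{"delta_pos":[0,0,0],"twist":[0,0,0],"jaw":255}]'
python3 -c "
from h import *
togo([.472,-.057,.022],1.306); s=read_state();print(np.round(s['q'],2)); print(R.from_quat(s['tool_rot']).as_matrix().round(3))"
```

```text
time_s: 7.75
ee_pos: [0.4686, -0.0558, 0.1746]
tool_rot: [0.776, 0.591, 0.178, -0.129]
ft_force: [-0.2, 0.1, -2.1]
opening: 0.129
shift [-0.0658  0.002   0.1377] f [-0.2  0.1 -2.1] t 7.75
twist [  0.64 -25.46  -0.24]
[-0.02  0.31  0.45  2.08 -0.71  0.98  2.19]
[[ 0.238  0.963  0.124]
 [ 0.871 -0.268  0.412]
 [ 0.43   0.01  -0.903]]
```

```bash
python3 -m pendant '[{"delta_pos":[-0.018,0,0.038],"twist":[0,0,0],"jaw":255},{"delta_pos":[-0.018,0,0.038],"twist":[0,0,0],"jaw":255},{"delta_pos":[-0.018,0.001,0.038],"twist":[0,0,0],"jaw":255},{"delta_pos":[-0.007,0,0.014],"twist":[0,0,0],"jaw":255},{"delta_pos":[0,0,0],"twist":[0,0,0],"jaw":255}]'
python3 -c "
from h import *
togo([.472,-.057,.022],1.306)"
```

```text
time_s: 8.38
ee_pos: [0.4746, -0.0508, 0.0306]
tool_rot: [0.772, 0.598, 0.175, -0.127]
ft_force: [0.0, 0.3, -2.1]
opening: 0.131
shift [-0.0096 -0.0011  0.005 ] f [ 0.   0.3 -2.1] t 8.375
twist [  0.64 -24.95   0.71]
```

```bash
python3 -m pendant '[{"delta_pos":[-0.009,0,0.005],"twist":[0,0,0],"jaw":255},{"delta_pos":[0,0,0],"twist":[0,0,0],"jaw":255},{"delta_pos":[0,0,0],"twist":[0,0,0],"jaw":165},{"delta_pos":[0,0,0],"twist":[0,0,0],"jaw":165},{"delta_pos":[0,0,0],"twist":[0,0,0],"jaw":165}]'
python3 -m pendant '[{"delta_pos":[0.003,0,-0.015],"twist":[0,0,0],"jaw":165},{"delta_pos":[0.003,0,-0.015],"twist":[0,0,0],"jaw":165},{"delta_pos":[0.015,0,-0.030],"twist":[0,0,0],"jaw":165},{"delta_pos":[0.015,0,-0.03],"twist":[0,0,0],"jaw":100},{"delta_pos":[0.015,0,-0.03],"twist":[0,-8,0],"jaw":100}]'
python3 -m pendant '[{"delta_pos":[0,0,-0.015],"twist":[0,-8.4,0],"jaw":100},{"delta_pos":[0,0,-0.01],"twist":[0,-8.4,0],"jaw":100},{"delta_pos":[0,0,-0.01],"twist":[0,0,0],"jaw":100},{"delta_pos":[0,0,0],"twist":[0,0,0],"jaw":100},{"delta_pos":[0,0,0],"twist":[0,0,0],"jaw":100}]'
python3 -c "
from h import *
togo([.472,-.085,.15],1.306)
cv2.imwrite('pics/w3.png',capture('wrist')); cv2.imwrite('pics/t3.png',capture('top'))"
```

```text
time_s: 9.0
ee_pos: [0.4753, -0.0563, 0.0248]
tool_rot: [0.771, 0.6, 0.176, -0.125]
ft_force: [0.2, 0.9, -0.9]
opening: 0.355
time_s: 9.62
ee_pos: [0.4697, -0.0648, 0.16]
tool_rot: [0.784, 0.603, 0.12, -0.083]
ft_force: [0.4, 0.6, -0.1]
opening: 0.607
time_s: 10.25
ee_pos: [0.4688, -0.072, 0.2024]
tool_rot: [0.794, 0.608, 0.007, 0.01]
ft_force: [0.4, -0.5, -0.0]
opening: 0.606
shift [-0.0116  0.0052  0.0526] f [ 0.4 -0.5 -0. ] t 10.25
twist [1.44 0.09 0.  ]
```

View pics/w3.png

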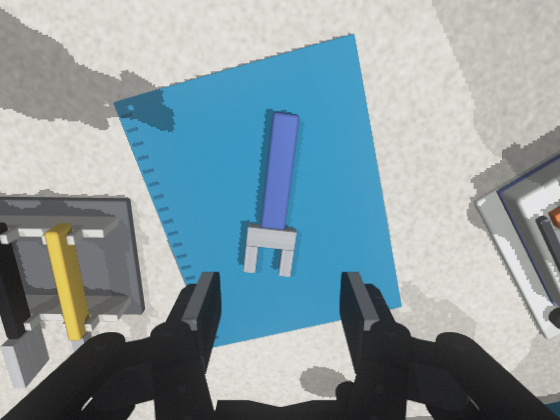

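The fork lies flat on the mat. Its handle end is at (287,113), the head junction at (274,228) and the prong tips' middle at (268,274).

```bash
python3 -c "
from h import *
k=at_z('wrist',[(287.5,113),(274,228.5),(268.5,274)],.016);print(k.round(4))
d=k[2]-k[0];y=np.arctan2(d[1],d[0]);print('yaw',y,np.linalg.norm(d),np.linalg.norm(k[1]-k[0]))
u=d/np.linalg.norm(d); c=(k[0]+.085*u+k[2]-.075*u+k[1]-.025*u)/3; g=c-.04*u; print(c,g)
togo([g[0],g[1],.06],y+np.pi/2)"
```

```text
[[ 0.4123 -0.052   0.016 ]
 [ 0.5136 -0.0923  0.016 ]
 [ 0.5603 -0.1111  0.016 ]]
yaw -0.3804096746517524 0.1593641509799536 0.10902738430456123
[ 0.49078694 -0.08327294  0.016     ] [ 0.45364643 -0.0684209   0.016     ]
shift [ 0.0003 -0.0191  0.1418] f [-1.3  0.3  0.2] t 10.35
twist [1.43 0.06 6.57]
```

```bash
python3 -m pendant '[{"delta_pos":[0,-0.010,0.035],"twist":[1.4,0,3.3],"jaw":110},{"delta_pos":[0,-0.009,0.035],"twist":[0,0,3.3],"jaw":110},{"delta_pos":[0,0,0.035],"twist":[0,0,0],"jaw":110},{"delta_pos":[0,0,0.035],"twist":[0,0,0],"jaw":110},{"delta_pos":[0,0,0],"twist":[0,0,0],"jaw":110}]'
python3 -c "
from h import *
togo([.4536,-.0684,.005],1.190)"
```

```text
time_s: 10.98
ee_pos: [0.4492, -0.0726, 0.057]
tool_rot: [0.833, 0.554, -0.001, -0.001]
ft_force: [-0.0, -0.8, -0.1]
opening: 0.564
shift [0.0057 0.0025 0.052 ] f [-0.  -0.8 -0.1] t 10.975
twist [-0.13  0.05 -0.91]
```

```bash
python3 -m pendant '[{"delta_pos":[0.006,0.0025,0.01],"twist":[0,0,-0.8],"jaw":120},{"delta_pos":[0,0,0.02],"twist":[0,0,0],"jaw":120},{"delta_pos":[0,0,0.014],"twist":[0,0,0],"jaw":120},{"delta_pos":[0,0,0],"twist":[0,0,0],"jaw":120},{"delta_pos":[0,0,0],"twist":[0,0,0],"jaw":120}]'
python3 -c "
from h import *
togo([.4536,-.0684,.005],1.190)"
```

```text
time_s: 11.6
ee_pos: [0.4578, -0.0685, 0.0147]
tool_rot: [0.829, 0.56, 0.002, 0.001]
ft_force: [-0.5, 0.2, 0.6]
opening: 0.53
shift [-0.0015 -0.004   0.0097] f [-0.5  0.2  0.6] t 11.6
twist [ 0.18 -0.14 -0.11]
```

```bash
python3 -m pendant '[{"delta_pos":[-0.001,-0.003,0.005],"twist":[0,0,0],"jaw":120},{"delta_pos":[0,0,0.004],"twist":[0,0,0],"jaw":120},{"delta_pos":[0,0,0],"twist":[0,0,0],"jaw":150},{"delta_pos":[0,0,0],"twist":[0,0,0],"jaw":150},{"delta_pos":[0,0,0],"twist":[0,0,0],"jaw":150}]'
python3 -c "
from h import *
togo([.4536,-.0684,.005],1.190)"
```

```text
time_s: 12.22
ee_pos: [0.4552, -0.0682, 0.0061]
tool_rot: [0.829, 0.56, 0.003, 0.001]
ft_force: [0.6, -0.2, -0.9]
opening: 0.413
shift [-0.0008 -0.0014  0.0011] f [ 0.6 -0.2 -0.9] t 12.225
twist [ 0.28 -0.19 -0.09]
```

```bash
python3 -m pendant '[{"delta_pos":[0,0,0.001],"twist":[0,0,0],"jaw":180},{"delta_pos":[0,0,0],"twist":[0,0,0],"jaw":255},{"delta_pos":[0,0,0],"twist":[0,0,0],"jaw":255},{"delta_pos":[0,0,0],"twist":[0,0,0],"jaw":255},{"delta_pos":[0,0,0],"twist":[0,0,0],"jaw":255}]'
python3 -c "
from h import *
togo([.4536,-.0684,.005],1.190)"
python3 -m pendant '[{"delta_pos":[0,0,-0.02],"twist":[0,0,0],"jaw":255},{"delta_pos":[0,0,-0.03],"twist":[0,0,0],"jaw":255},{"delta_pos":[0,0,-0.03],"twist":[0,0,0],"jaw":255},{"delta_pos":[0,0,0],"twist":[0,0,0],"jaw":255},{"delta_pos":[0,0,0],"twist":[0,0,0],"jaw":255}]'
```

```text
time_s: 12.85
ee_pos: [0.4553, -0.0683, 0.0054]
tool_rot: [0.829, 0.56, 0.003, 0.001]
ft_force: [-1.1, -0.1, 1.6]
opening: 0.26
shift [-0.0008 -0.0015  0.0004] f [-1.1 -0.1  1.6] t 12.85
twist [ 0.29 -0.21 -0.11]
time_s: 13.48
ee_pos: [0.4531, -0.0679, 0.0857]
tool_rot: [0.828, 0.56, 0.001, -0.0]
ft_force: [-0.4, 1.4, -1.0]
opening: 0.263
```

```bash
python3 -m pendant '[{"delta_pos":[0,0,-0.043],"twist":[0,0,-8.2],"jaw":255},{"delta_pos":[0,0,-0.043],"twist":[0,0,-8.2],"jaw":255},{"delta_pos":[0,0,-0.043],"twist":[0,0,-8.2],"jaw":255},{"delta_pos":[0,0,-0.043],"twist":[0,0,-8.2],"jaw":255},{"delta_pos":[0,0,-0.043],"twist":[0,0,-8.2],"jaw":255}]'
python3 -c "
from h import *
togo([.60,.19,.30],1.906);print(np.round(read_state()['q'],2))"
```

```text
time_s: 14.1
ee_pos: [0.449, -0.0669, 0.2984]
tool_rot: [0.571, 0.821, -0.005, -0.006]
ft_force: [0.4, 0.3, -1.8]
opening: 0.259
shift [ 0.1881  0.231  -0.0042] f [ 0.4  0.3 -1.8] t 14.1
twist [-0.81 -0.22  1.21]
[-0.45  0.09  0.53  1.88 -0.05  1.19  2.03]
```

```bash
python3 -m pendant '[{"delta_pos":[0.036,0.044,0],"twist":[-0.8,0,1.2],"jaw":255},{"delta_pos":[0.038,0.046,0],"twist":[0,0,0],"jaw":255},{"delta_pos":[0.038,0.046,0],"twist":[0,0,0],"jaw":255},{"delta_pos":[0.038,0.046,0],"twist":[0,0,0],"jaw":255},{"delta_pos":[0.038,0.046,0],"twist":[0,0,0],"jaw":255}]'
python3 -m pendant '[{"delta_pos":[0,0,0],"twist":[0,0,0],"jaw":255},{"delta_pos":[0,0,0],"twist":[0,0,0],"jaw":255},{"delta_pos":[0,0,0],"twist":[0,0,0],"jaw":255},{"delta_pos":[0,0,0],"twist":[0,0,0],"jaw":255},{"delta_pos":[0,0,0],"twist":[0,0,0],"jaw":255}]'
python3 -c "
from h import *
togo([.60,.19,.30],1.906);i=camera_info('wrist');cv2.imwrite('pics/w4.png',capture('wrist'))
np.savez('w4.npz',o=i['origin'],a=i['attitude'],K=i['camera_matrix'],D=i['dist_coeffs'])"
```

```text
time_s: 14.72
ee_pos: [0.6058, 0.1886, 0.2965]
tool_rot: [0.582, 0.813, 0.002, -0.002]
ft_force: [1.2, -0.1, -1.2]
opening: 0.26
time_s: 15.35
ee_pos: [0.6049, 0.1914, 0.2901]
tool_rot: [0.58, 0.814, -0.001, -0.005]
ft_force: [-1.1, -0.6, -1.3]
opening: 0.259
shift [ 0.0004 -0.0052 -0.0098] f [-1.1 -0.6 -1.3] t 15.35
twist [-0.48 -0.4  -0.16]
```

View pics/w4.png

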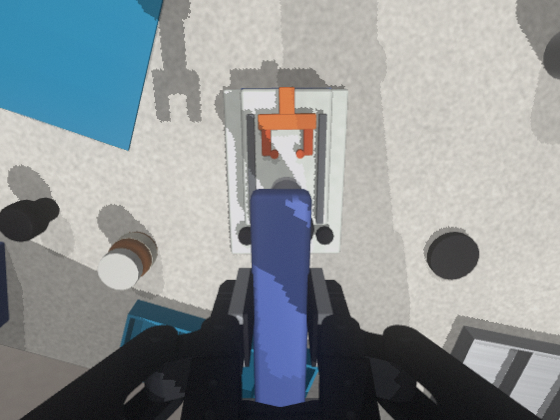

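This view shows the tab end at (287,88), the bridge rear face from (258,114) to (317,114), and the rails at u≈250 and u≈321.

```bash
cat > clip.py <<'E'
from h import *
z=np.load('w4.npz'); ci=dict(origin=z['o'],attitude=z['a'],camera_matrix=z['K'],dist_coeffs=z['D'])
b=at_z('wrist',[(258,114.5),(317,114.5),(287,88)],.05,ci); m=(b[0]+b[1])/2; d=b[0]-b[1]
print('bridge rear',m.round(4),'w',np.linalg.norm(d),'yaw',np.arctan2(-d[0],d[1]),'tab len',np.linalg.norm(m-b[2]),'yaw tab',np.arctan2(*(m-b[2])[[1,0]]))
r=at_z('wrist',[(250.5,116),(251,215),(322,116),(319.5,215)],.048,ci); print('rails',r.round(4),[np.arctan2(*(r[i+1]-r[i])[[1,0]]).round(3) for i in(0,2)],np.linalg.norm(r[0]-r[2]))
p=at_z('wrist',[(226,90),(347,90),(340,252),(232,252)],.008,ci); print('plate',p.round(4),p.mean(0).round(4),np.linalg.norm(p[0]-p[1]),np.linalg.norm(p[1]-p[2]))
q=(p[2]+p[3]-p[0]-p[1]); print('yaw',np.arctan2(q[1],q[0]))
mid=(r[0]+r[2])/2; u=np.array([np.cos(.335),np.sin(.335),0]);n=np.array([-u[1],u[0],0])
print('lateral of rails mid, plate, bridge, column rel. to bridge:',[(float((x-m)@n)) for x in(mid,(r[1]+r[3])/2,p.mean(0),np.array([.6238,.2068,0]),np.array([.6274,.201,0]))])
E
python3 clip.py
```

```text
bridge rear [0.5432 0.1792 0.05  ] w 0.06005475483421735 yaw -2.809617915404676 tab len 0.025589890665345515 yaw tab 0.3584975557494075
rails [[0.557  0.144  0.048 ]
 [0.6587 0.1768 0.048 ]
 [0.5332 0.2132 0.048 ]
 [0.6339 0.249  0.048 ]] [np.float64(0.312), np.float64(0.341)] 0.0732465382635865
plate [[0.5422 0.1079 0.008 ]
 [0.4985 0.2346 0.008 ]
 [0.6829 0.3005 0.008 ]
 [0.7274 0.1704 0.008 ]] [0.6128 0.2034 0.008 ] 0.1340809439940634 0.1958463940545269
yaw 0.3343814845927242
lateral of rails mid, plate, bridge, column rel. to bridge: [-0.0012145979933076703, -0.0020710487438505972, -8.624694690785632e-05, -0.0004627087868685146, -0.007123857594283875]
```

```bash
python3 -m pendant '[{"delta_pos":[0,-0.042,0],"twist":[0,0,0],"jaw":255},{"delta_pos":[0,-0.042,0],"twist":[0,0,0],"jaw":255},{"delta_pos":[0,-0.042,0],"twist":[0,0,0],"jaw":255},{"delta_pos":[0,-0.042,0.04],"twist":[0,0,0],"jaw":255},{"delta_pos":[0,-0.042,0.04],"twist":[0,0,0],"jaw":255}]'
python3 -c "
from h import *
togo([.4026,.1314,.10],.333+np.pi/2)"
```

```text
time_s: 16.02
ee_pos: [0.4048, 0.1216, 0.2129]
tool_rot: [0.581, 0.814, 0.004, -0.002]
ft_force: [-0.0, 1.1, -1.8]
opening: 0.261
shift [0.0091 0.0007 0.1129] f [-0.   1.1 -1.8] t 16.025
twist [ 0.18 -0.46 -0.14]
```

```bash
python3 -m pendant '[{"delta_pos":[0.009,0,0.038],"twist":[0,-0.4,0],"jaw":255},{"delta_pos":[0,0,0.038],"twist":[0,0,0],"jaw":255},{"delta_pos":[0,0,0.038],"twist":[0,0,0],"jaw":255},{"delta_pos":[0,0,0.03],"twist":[0,0,0],"jaw":255},{"delta_pos":[0,0,0],"twist":[0,0,0],"jaw":255}]'
python3 -c "
from h import *
togo([.4026,.1314,.0434],.333+np.pi/2)"
```

```text
time_s: 16.65
ee_pos: [0.3992, 0.1294, 0.0663]
tool_rot: [0.582, 0.813, 0.004, 0.0]
ft_force: [0.5, 0.1, -0.4]
opening: 0.258
shift [0.0007 0.0037 0.0229] f [ 0.5  0.1 -0.4] t 16.65
twist [ 0.37 -0.21 -0.24]
```

```bash
python3 -m pendant '[{"delta_pos":[0.0007,0.002,0.012],"twist":[0,-0.2,0],"jaw":255},{"delta_pos":[0,0,0.011],"twist":[0,0,0],"jaw":255},{"delta_pos":[0,0,0],"twist":[0,0,0],"jaw":255},{"delta_pos":[0,0,0],"twist":[0,0,0],"jaw":255},{"delta_pos":[0,0,0],"twist":[0,0,0],"jaw":255}]'
python3 -c "
from h import *
togo([.4026,.1314,.0434],.333+np.pi/2)
t=capture('top');s=capture('scene');cv2.imwrite('pics/t5.png',t);cv2.imwrite('pics/s5.png',s)
a=cv2.resize(t[165:265,190:260],None,fx=5.6,fy=5.6,interpolation=2);b=cv2.resize(s[130:230,250:320],None,fx=5.6,fy=5.6,interpolation=2)
cv2.imwrite('pics/z5.png',np.hstack([a,b]))"
```

```text
time_s: 17.27
ee_pos: [0.4038, 0.132, 0.0451]
tool_rot: [0.582, 0.813, 0.006, 0.003]
ft_force: [-0.2, -0.1, -1.8]
opening: 0.262
shift [-0.0002 -0.0014  0.0017] f [-0.2 -0.1 -1.8] t 17.275
twist [ 0.72 -0.07 -0.25]
```

View pics/z5.png

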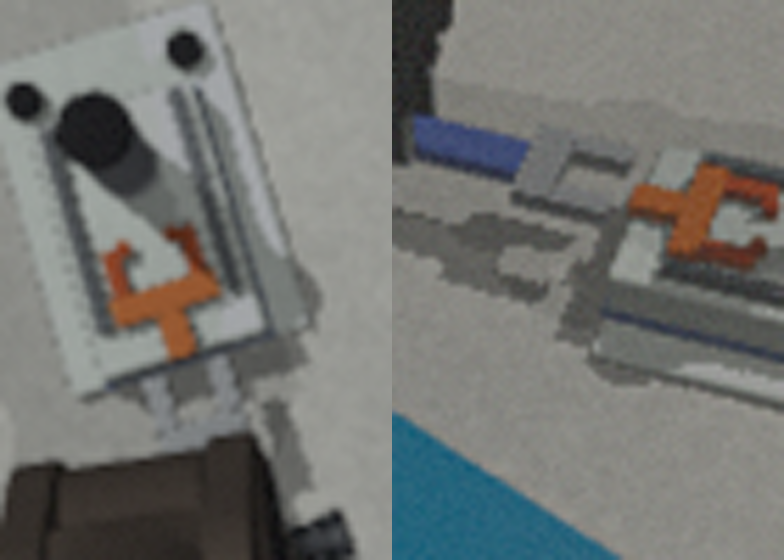

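Prong tips straddle the tab axis: the tip midpoint (187,371) lies on the extended tab line. Advancing now, with a small height and pitch trim.

```bash
python3 -m pendant '[{"delta_pos":[0,0,0.0017],"twist":[0.4,0,-0.2],"jaw":255},{"delta_pos":[0,0.008,0],"twist":[0,0,0],"jaw":255},{"delta_pos":[0,0.008,0],"twist":[0,0,0],"jaw":255},{"delta_pos":[0,0.008,0],"twist":[0,0,0],"jaw":255},{"delta_pos":[0,0,0],"twist":[0,0,0],"jaw":255}]'
python3 -c "
from h import *
u=np.array([.945,.327]);f=np.array([.4026,.1314])+.025*u
togo([*f,.0434],.333+np.pi/2)"
```

```text
time_s: 18.0
ee_pos: [0.429, 0.1408, 0.0437]
tool_rot: [0.58, 0.814, 0.003, 0.001]
ft_force: [-0.3, -0.4, -2.2]
opening: 0.26
shift [-0.0003 -0.0031  0.0002] f [-0.3 -0.4 -2.2] t 18.0
twist [ 0.37 -0.07 -0.03]
```

```bash
python3 -m pendant '[{"delta_pos":[0,0.007,0],"twist":[0,0,0],"jaw":255},{"delta_pos":[0,0.007,0],"twist":[0,0,0],"jaw":255},{"delta_pos":[0,0.007,0],"twist":[0,0,0],"jaw":255},{"delta_pos":[0,0.007,0],"twist":[0,0,0],"jaw":255},{"delta_pos":[0,0.004,0],"twist":[0,0,0],"jaw":255}]'
python3 -c "
from h import *
togo([.4877,.1608,.0434],.333+np.pi/2)"
```

```text
time_s: 18.62
ee_pos: [0.4604, 0.1517, 0.0436]
tool_rot: [0.58, 0.814, 0.002, 0.001]
ft_force: [-0.3, -0.6, -2.0]
opening: 0.259
shift [-0.0003  0.0288  0.0003] f [-0.3 -0.6 -2. ] t 18.625
twist [ 0.28 -0.07 -0.03]
```

```bash
python3 -m pendant '[{"delta_pos":[0,0.005,0],"twist":[0,0,0],"jaw":255},{"delta_pos":[0,0.005,0],"twist":[0,0,0],"jaw":255},{"delta_pos":[0,0.005,0],"twist":[0,0,0],"jaw":255},{"delta_pos":[0,0.004,0],"twist":[0,0,0],"jaw":255},{"delta_pos":[0,0,0],"twist":[0,0,0],"jaw":255}]'
python3 -c "
from h import *
togo([.4877,.1608,.0434],.333+np.pi/2)
t=capture('top');s=capture('scene')
a=cv2.resize(t[165:265,190:260],None,fx=5.6,fy=5.6,interpolation=2);b=cv2.resize(s[130:230,280:350],None,fx=5.6,fy=5.6,interpolation=2)
cv2.imwrite('pics/z6.png',np.hstack([a,b]))"
```

```text
time_s: 19.25
ee_pos: [0.4663, 0.1536, 0.0406]
tool_rot: [0.581, 0.814, -0.008, -0.007]
ft_force: [1.2, 0.6, 6.1]
opening: 0.258
shift [-0.0002  0.0225 -0.0033] f [1.2 0.6 6.1] t 19.25
twist [-1.2  -0.14 -0.06]
```

View pics/z6.png

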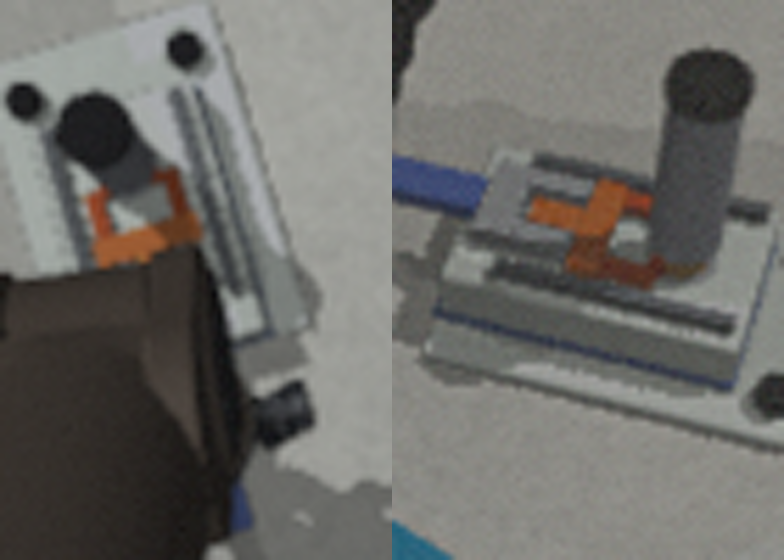

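The clip's noses have met the column. The fork dipped onto the track and stopped, because the small steps are absorbed by arm compliance. I'll re-level and push with larger steps.

```bash
python3 -m pendant '[{"delta_pos":[0,0,-0.003],"twist":[-1.5,0,0],"jaw":255},{"delta_pos":[0,0.010,-0.001],"twist":[-0.5,0,0],"jaw":255},{"delta_pos":[0,0.012,-0.001],"twist":[-0.6,0,0],"jaw":255},{"delta_pos":[0,0.012,-0.001],"twist":[-0.6,0,0],"jaw":255},{"delta_pos":[0,0.012,-0.001],"twist":[-0.6,0,0],"jaw":255}]'
python3 -c "
from h import *
togo([.4877,.1608,.0434],.333+np.pi/2)"
```

```text
time_s: 19.98
ee_pos: [0.4884, 0.1612, 0.0424]
tool_rot: [0.581, 0.814, 0.004, 0.0]
ft_force: [-39.7, -14.2, 2.9]
opening: 0.263
shift [-0.0002 -0.0008 -0.001 ] f [-39.7 -14.2   2.9] t 19.975
twist [ 0.4  -0.23 -0.09]
```

```bash
python3 -m pendant '[{"delta_pos":[0,0,0],"twist":[0,0,0],"jaw":255},{"delta_pos":[0,-0.012,0],"twist":[0,0,0],"jaw":255},{"delta_pos":[0,-0.015,0],"twist":[0,0,0],"jaw":255},{"delta_pos":[0,-0.015,0],"twist":[0,0,0],"jaw":255},{"delta_pos":[0,0,0],"twist":[0,0,0],"jaw":255}]'
python3 -c "
from h import *
togo([.4877,.1608,.0434],.333+np.pi/2)
t=capture('top');s=capture('scene');cv2.imwrite('pics/s7.png',s);cv2.imwrite('pics/t7.png',t)
a=cv2.resize(t[165:265,190:260],None,fx=5.6,fy=5.6,interpolation=2);b=cv2.resize(s[130:230,280:350],None,fx=5.6,fy=5.6,interpolation=2)
cv2.imwrite('pics/z7.png',np.hstack([a,b]))"
```

```text
time_s: 20.6
ee_pos: [0.4464, 0.1468, 0.0424]
tool_rot: [0.581, 0.814, 0.005, 0.001]
ft_force: [1.0, -0.2, -1.5]
opening: 0.261
shift [-0.0002  0.0436 -0.0005] f [ 1.  -0.2 -1.5] t 20.6
twist [ 0.56 -0.24 -0.1 ]
```

View pics/z7.png

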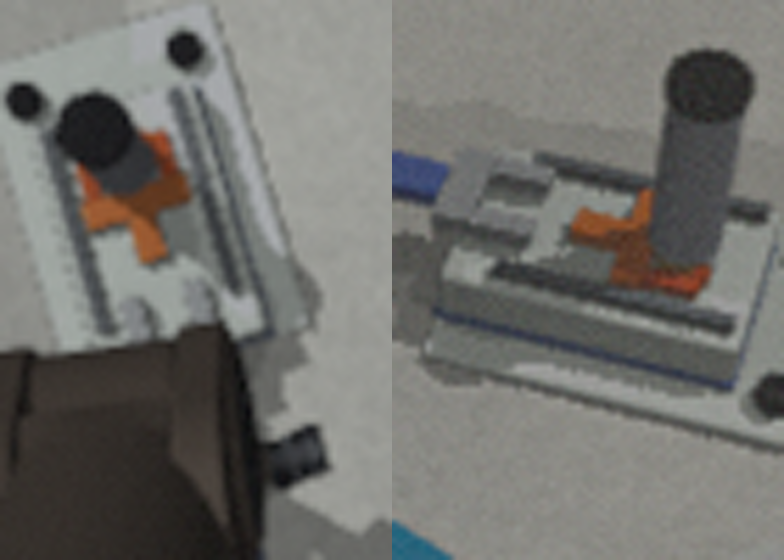

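The clip sits round the column and the push peaked at 42 N against a hard stop, which suggests it is home. I'll lift the fork and carry it back to the mat.

```bash
python3 -m pendant '[{"delta_pos":[0,-0.005,-0.02],"twist":[0,0,0],"jaw":255},{"delta_pos":[0,0,-0.03],"twist":[0,0,0],"jaw":255},{"delta_pos":[0,0,-0.03],"twist":[0,0,0],"jaw":255},{"delta_pos":[0,0,0],"twist":[0.3,0,0],"jaw":255},{"delta_pos":[-0.03,-0.010,0],"twist":[0,0,0],"jaw":255}]'
python3 -m pendant '[{"delta_pos":[-0.045,-0.015,0],"twist":[0,0,0],"jaw":255},{"delta_pos":[-0.045,-0.015,0],"twist":[0,0,0],"jaw":255},{"delta_pos":[-0.045,-0.015,0],"twist":[0,0,0],"jaw":255},{"delta_pos":[-0.045,-0.015,0],"twist":[0,0,0],"jaw":255},{"delta_pos":[-0.025,-0.004,0],"twist":[0,0,0],"jaw":255}]'
python3 -c "
from h import *
togo([.455,-.105,.0060],.333+np.pi/2)
q=np.array([[182,353],[152,262]])
w=at_z('top',(q+.5)/5.6-.5+[190,165],.05);print(w.round(4),np.linalg.norm(w[1]-w[0]), 'implied bore', w[1]+.056*np.array([.945,.327,0]))"
```

```text
time_s: 21.32
ee_pos: [0.4461, 0.1166, 0.1247]
tool_rot: [0.579, 0.815, 0.006, 0.001]
ft_force: [0.0, -0.8, -2.3]
opening: 0.257
time_s: 21.95
ee_pos: [0.4543, -0.104, 0.1193]
tool_rot: [0.577, 0.816, 0.005, 0.001]
ft_force: [-0.2, 1.5, -2.6]
opening: 0.26
shift [-0.0015 -0.0007  0.1133] f [-0.2  1.5 -2.6] t 21.95
twist [ 0.51 -0.19  0.38]
[[0.5215 0.1719 0.05  ]
 [0.5713 0.1906 0.05  ]] 0.05322907226533673 implied bore [0.62421745 0.20887925 0.05      ]
```

```bash
python3 -m pendant '[{"delta_pos":[0,0,0.035],"twist":[0.2,0,0],"jaw":255},{"delta_pos":[0,0,0.035],"twist":[0,0,0],"jaw":255},{"delta_pos":[0,0,0.025],"twist":[0,0,0],"jaw":255},{"delta_pos":[0,0,0.01],"twist":[0,0,0],"jaw":255},{"delta_pos":[0,0,0],"twist":[0,0,0],"jaw":255}]'
python3 -c "
from h import *
togo([.455,-.105,.0060],.333+np.pi/2)"
```

```text
time_s: 22.58
ee_pos: [0.4561, -0.1076, 0.0082]
tool_rot: [0.58, 0.815, 0.002, 0.001]
ft_force: [0.6, 1.4, -1.9]
opening: 0.264
shift [ 0.0028 -0.0002  0.0022] f [ 0.6  1.4 -1.9] t 22.575
twist [ 0.23 -0.06  0.07]
```

```bash
python3 -m pendant '[{"delta_pos":[0,0,0.002],"twist":[0,0,0],"jaw":255},{"delta_pos":[0,0,0],"twist":[0,0,0],"jaw":255},{"delta_pos":[0,0,0],"twist":[0,0,0],"jaw":120},{"delta_pos":[0,0,0],"twist":[0,0,0],"jaw":120},{"delta_pos":[0,0,0],"twist":[0,0,0],"jaw":120}]'
python3 -m pendant '[{"delta_pos":[0,0,-0.01],"twist":[0,0,0],"jaw":120},{"delta_pos":[0,0,-0.02],"twist":[0,0,0],"jaw":120},{"delta_pos":[0,0,-0.04],"twist":[0,0,0],"jaw":120},{"delta_pos":[0,0,-0.055],"twist":[0,0,0],"jaw":120},{"delta_pos":[0,0,-0.055],"twist":[0,0,0],"jaw":120}]'
python3 -c "
from h import *
togo([.60,.19,.30],.333+np.pi/2)"
```

```text
time_s: 23.2
ee_pos: [0.4586, -0.1077, 0.0087]
tool_rot: [0.579, 0.815, 0.003, 0.003]
ft_force: [0.7, -0.2, 0.8]
opening: 0.529
time_s: 23.82
ee_pos: [0.4542, -0.1081, 0.1929]
tool_rot: [0.58, 0.815, 0.001, 0.0]
ft_force: [1.7, 0.6, -0.7]
opening: 0.528
shift [ 0.234   0.2355 -0.1063] f [ 1.7  0.6 -0.7] t 23.825
twist [ 0.12 -0.07  0.04]
```

```bash
python3 -m pendant '[{"delta_pos":[0,0,-0.055],"twist":[0,0,0],"jaw":120},{"delta_pos":[0,0,-0.05],"twist":[0,0,0],"jaw":120},{"delta_pos":[0.04,0.037,0],"twist":[0,0,0],"jaw":120},{"delta_pos":[0.04,0.037,0],"twist":[0,0,0],"jaw":120},{"delta_pos":[0.04,0.037,0],"twist":[0,0,0],"jaw":120}]'
python3 -m pendant '[{"delta_pos":[0.04,0.037,0],"twist":[0,0,0],"jaw":120},{"delta_pos":[0.04,0.037,0],"twist":[0,0,0],"jaw":120},{"delta_pos":[0.03,0.027,0],"twist":[0,0,0],"jaw":120},{"delta_pos":[0,0,0],"twist":[0,0,0],"jaw":120},{"delta_pos":[0,0,0],"twist":[0,0,0],"jaw":120}]'
python3 -c "
from h import *
togo([.60,.19,.30],.333+np.pi/2);i=camera_info('wrist');w=capture('wrist')
np.savez('w8.npz',o=i['origin'],a=i['attitude'],K=i['camera_matrix'],D=i['dist_coeffs'])
t=capture('top');cv2.imwrite('pics/t8.png',t);cv2.imwrite('pics/w8.png',w)
b=cv2.resize(t[180:300,250:370],(400,400),interpolation=2);a=cv2.resize(w[60:260,190:390],(400,400),interpolation=2);cv2.imwrite('pics/z8.png',np.hstack([a,b]))"
```

```text
time_s: 24.45
ee_pos: [0.5211, 0.0385, 0.3123]
tool_rot: [0.585, 0.811, 0.006, 0.005]
ft_force: [0.5, -0.4, -0.6]
opening: 0.528
time_s: 25.08
ee_pos: [0.5824, 0.1823, 0.3161]
tool_rot: [0.583, 0.812, 0.006, 0.006]
ft_force: [0.6, -0.1, -0.3]
opening: 0.527
shift [0.0017 0.0189 0.0164] f [ 0.6 -0.1 -0.3] t 25.075
twist [ 0.93  0.13 -0.46]
```

View pics/z8.png

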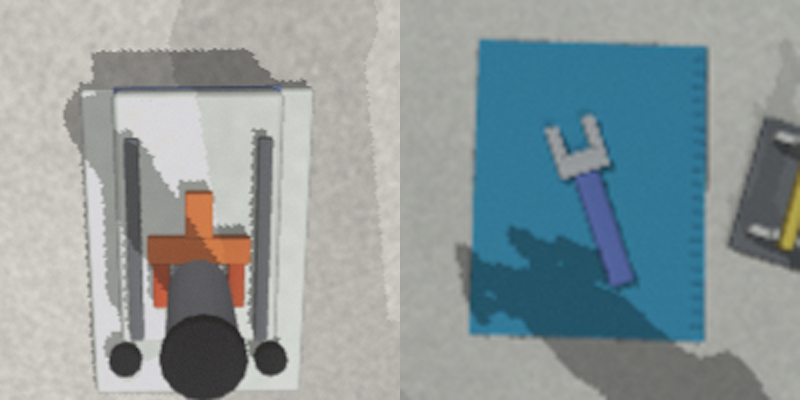

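The clip sits square against the column with its jaws parallel, and the fork lies flat near the mat centre. I'll check the numbers: bridge relative to the rail start (-85 mm) and to the column axis.

```bash
python3 -c "
from h import *
z=np.load('w8.npz'); ci=dict(origin=z['o'],attitude=z['a'],camera_matrix=z['K'],dist_coeffs=z['D'])
P=lambda u,v:((u+.5)/2-.5+190,(v+.5)/2-.5+60)
a=at_z('wrist',[P(131,138),P(265,137)],.048,ci).mean(0);b=at_z('wrist',[P(148,237),P(250,237)],.05,ci).mean(0);t=at_z('wrist',[P(199,191)],.05,ci)[0]
c=at_z('wrist',[P(203.5,357)],.16,ci)[0]; u=np.array([.945,.327,0]);n=np.array([-.327,.945,0])
print('bridge-rail start',(b-a)@u,'tab end-rail start',(t-a)@u,'column-bridge',(c-b)@u,(c-b)@n)
print('col',c,'bore',b+.03*u)
f=at_z('top',[((480+75+130-480+0)/400*120,0)],.01)[:0]
Q=lambda u,v:((u-400+.5)*.3-.5+250,(v+.5)*.3-.5+180)
k=at_z('top',[Q(621,283),Q(573,121)],.016);d=(k[1]-k[0]);print('fork',k[0]+d*85/160,np.linalg.norm(d))"
```

```text
bridge-rail start 0.05576817326114387 tab end-rail start 0.029268005029543645 column-bridge 0.027046975399510738 -0.00035680906596554583
col [0.62057828 0.20486199 0.16      ] bore [0.62325103 0.20616442 0.05      ]
fork [ 0.49675831 -0.09462815  0.016     ] 0.1576412106954121
```

```bash
python3 -c "
from cell import *
print(hand_in())"
```

```text
the job is handed in; nothing more can be done
None
```

The clip looks fully home round the column, and the fork is back flat on the mat and released. I handed in at about 25 s; the hand-in reports no verdict.

I lifted the fork from the rack, tilted it 25° and released it so that it fell flat on the mat. I took it again by its handle and drove the prongs either side of the tab. The clip went home against a hard stop with a peak of about 42 N. I then laid the fork back on the mat, let go and raised the arm clear.

**What the last checks showed:**
- **Clip position:** the bridge is 55.8 mm past the rail start (55 expected when home), and the tab end is 29.3 mm past it (29 expected).
- **Clip alignment:** it is 0.4 mm off the column's axis sideways, and the jaws look parallel and closed. I could not read the joint angles.
- **Fork:** its centre is at about (0.497, -0.095), close to the mat's centre at (0.505, -0.091).
- **Robot:** the gripper is open about 0.3 m above the bench, touching nothing.

**What disagreed or went wrong:**
- **Column distance:** measured from the column's top, bridge to column came out 27 mm instead of 30. I put this down to calibration error at that height, since the rail-based measurements agreed with home.
- **First push:** it stalled with the fork dipped onto the track, so I levelled the fork and pushed again with bigger steps.
- **Other objects:** the last pictures did not cover the whole bench, so I did not recheck that everything else stayed put. I noticed no unexpected contact during the run.

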